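# Check two brake levers for clearance to the bar

## Task

Two brake handles stand on the bench, one to the left and one to the right; only one is adjusted well, so that its lever stops clearly short of its bar. Without grasping anything, press the left lever towards its bar with the outside of the fingers until it goes no farther, let it spring back out, then check the right lever in the same way. Finish while holding the good lever, the one that stops short of its bar, pressed in against its stop, with the other lever out; do not force the levers, push on the bars or disturb anything else on the bench.

Things in the scene. Friction and masses are not known exactly. Their poses are not given: they have to be found in the camera images.
- handle_a: One of two brake-handle fixtures that look alike, bolted down: left one at y > 0.2, right one at y < 0.2. Origin: centre of the underside of its base plate, 120 x 160 x 12 mm. z up; x points from lever to bar, away from the robot (turned up to 0.3 rad): the push direction. At y = +80 mm a post with a clamp, top 151 mm up, carries the bar, which runs from there to -y.
- bar_a: Fixed level handlebar of handle_a with a black rubber grip 32 mm thick. Origin on its axis, 130 mm straight above the fixture's origin; axes as the fixture's. It runs along y from -97 to +100 mm, the grip from -97 to +25 mm; an aluminium lever bracket sits on it at y = +42 mm. Not to be pushed on.
- press_a (a point): Where to press: point on the axis of handle_a's lever, an aluminium rod 12 mm thick on the robot's side of the bar, 130 mm above the bench; 95 mm from its pivot, 31 mm from its free ball end. Turns with the lever: x square off it towards the bar, y along it to the pivot, z up. The pivot lies 40 mm before the bar's axis, at y = +42 mm. Nothing stands above or before it over 115 mm high.
- lever_a (a joint): Angle of handle_a's lever, rad: 0 = out, grows as it is pressed to the bar. A spring returns it; at the press point it takes 3 N at first, 6 N at 0.26, 9 N at 0.515. The good lever stops hard at 0.26, its free end about 30 mm short of the grip; the bad one goes on to 0.515, where its end meets the grip. Which handle is good must be found by pressing.
- handle_b: One of two brake-handle fixtures that look alike, bolted down: left one at y > 0.2, right one at y < 0.2. Origin: centre of the underside of its base plate, 120 x 160 x 12 mm. z up; x points from lever to bar, away from the robot (turned up to 0.3 rad): the push direction. At y = +80 mm a post with a clamp, top 151 mm up, carries the bar, which runs from there to -y.
- bar_b: Fixed level handlebar of handle_b with a black rubber grip 32 mm thick. Origin on its axis, 130 mm straight above the fixture's origin; axes as the fixture's. It runs along y from -97 to +100 mm, the grip from -97 to +25 mm; an aluminium lever bracket sits on it at y = +42 mm. Not to be pushed on.
- press_b (a point): Where to press: point on the axis of handle_b's lever, an aluminium rod 12 mm thick on the robot's side of the bar, 130 mm above the bench; 95 mm from its pivot, 31 mm from its free ball end. Turns with the lever: x square off it towards the bar, y along it to the pivot, z up. The pivot lies 40 mm before the bar's axis, at y = +42 mm. Nothing stands above or before it over 115 mm high.
- lever_b (a joint): Angle of handle_b's lever, rad: 0 = out, grows as it is pressed to the bar. A spring returns it; at the press point it takes 3 N at first, 6 N at 0.26, 9 N at 0.515. The good lever stops hard at 0.26, its free end about 30 mm short of the grip; the bad one goes on to 0.515, where its end meets the grip. Which handle is good must be found by pressing.
- pinion: Loose steel helical pinion gear, 45 mm wide, 42 mm high, standing between the two fixtures; origin at its underside. To be left alone.
- oil_bottle: Loose oil bottle with pointed spout, 48 mm wide, 161 mm high, behind the fixtures; origin at its underside. To be left alone.
- grease_tub: Loose grease tub, 67 mm wide, 52 mm high, right of the right fixture; origin at its underside. To be left alone.
- spare_bearing: Loose ball bearing, 52 mm wide, 15 mm high, lying between the two fixtures; origin at its underside. To be left alone.
- carton: Loose small carton, 66 x 66 x 22 mm, right of the right fixture; origin at its underside. To be left alone.
- mallet: Loose soft-face mallet, 266 mm long, 32 mm high, near the front edge of the bench; origin at its underside. To be left alone.

How it is judged (in metres and radians):
On the way, in this order (a step that is already met when the one before it is completed fails the run):
1. the left lever is pressed in by the fingers as far as it goes, the right one out (((world y of handle_a above 0.2 m and value of joint lever_a above 0.235 rad and contact force between the fingers and lever_a above 2 N and value of joint lever_b below 0.05 rad) or (world y of handle_b above 0.2 m and value of joint lever_b above 0.485 rad and contact force between the fingers and lever_b above 2 N and value of joint lever_a below 0.05 rad))), for 0.2 s.
2. the right lever is pressed in by the fingers as far as it goes, the left one back out (((world y of handle_a below 0.2 m and value of joint lever_a above 0.235 rad and contact force between the fingers and lever_a above 2 N and value of joint lever_b below 0.05 rad) or (world y of handle_b below 0.2 m and value of joint lever_b above 0.485 rad and contact force between the fingers and lever_b above 2 N and value of joint lever_a below 0.05 rad))), for 0.2 s.
At the end, for the whole second after the job is handed in: The fingers hold the lever that stops short of its bar steadily within 0.025 rad (2.4 mm at the press point) of its stop, pushing with more than 2 N, and the other lever is back out (less than 0.05 rad) (value of joint lever_a above 0.235 rad and contact force between the fingers and lever_a above 2 N and value of joint lever_b below 0.05 rad and velocity of joint lever_a between -0.05 and 0.05 rad/s); the arm keeps its last pose, push and grip.
It fails at once if something else on the bench is pushed or lifted (more than 15 mm) (distance of any of pinion, oil_bottle, grease_tub, spare_bearing, carton, mallet from where it was at the start of the episode above 0.015 m).
It fails at once if a lever is forced with more than 45 N (contact force between the fingers and lever_a above 45 N or contact force between the fingers and lever_b above 45 N).
It fails at once if the robot pushes on a bar or its grip (more than 3 N) (contact force between any of the arm, the fingers and bar_a above 3 N or contact force between any of the arm, the fingers and bar_b above 3 N).
It fails at once if a lever is taken between the fingers, or worked from the bar's side, in place of being pressed with the outside of the fingers ((contact force between the fingers and lever_a above 1 N and x of the grasp point in the frame of press_a above -0.003 m) or (contact force between the fingers and lever_b above 1 N and x of the grasp point in the frame of press_b above -0.003 m)).
It also fails if it takes over 61 s, if anything falls off the work surface, if the arm or the gripper's body presses on something with over 40 N, if the wrist force passes 120 N, or if a joint passes its speed limit or range.

## Robot

A 6-joint arm with a two-finger parallel gripper is mounted at the origin on a cart in front of the work surface, level with it; the furniture and walls round the work are solid. World frame = base frame: x ahead of the robot, y to its left, z up, the work surface at z = 0. Lengths are in mm, angles in rad, forces in N, time in s.
With the tool pointing down it reaches from about 275 to 850 mm from the base axis. Payload 5.2 kg.
Tool frame: the origin (TCP) lies midway between the tips of the shut fingers; the grasp point (between the pads) lies 19 mm behind it; z points along the fingers, x is the direction in which the jaws open and shut, and the axes are right-handed (so a half turn about z gives the same grasp; the last joint's range is limited). The gripper opens to 85 mm and grips with 20 to 120 N. Pads are 22 mm wide; open, the fingers measure 114 mm over their backs; the gripper's body (76 mm by 85 mm) begins 54 mm behind the grasp point. The pads swing forward as they close: fully open they stand 13 mm farther back than shut.
Start: joints at [1.095, 0.259, 1.535, -0, 1.348, -0.203], TCP at [148.164, 529.672, 231.31] pointing down, gripper open.
Joint ranges: [-3.14, 3.14], [-0.91, 2.08], [0.19, 2.58], [-1.22, 4.36], [0.22, 2.71], [-3.12, 3.12]. Speed limits (rad/s): [2.57, 2.57, 3.14, 3.14, 3.14, 3.14].

## Interface

Orientations are given as a unit quaternion [x, y, z, w].
In Python, from bench import env, eoat, cams gives the robot as it stands. Calls block until the motion is done:
- env.reach(position, orientation): joint-space move of the TCP to a pose.
- env.move_linear(position, v=150, attitude=None): straight line of the TCP; attitude=None keeps the orientation; v is the mean speed in mm/s.
- env.set_joints(angles): joint-space move.
- eoat.release() and eoat.close(strength=None): open the fingers fully, or close them until they stop; strength is the grip in N (None keeps the last).
- env.pause(seconds).
- env.solve_ik(position, orientation): joint angles nearest the present ones, or None.
- env.get_obs(): the state.
- cams.read_camera(name): name is "scene" or "top"; returns (picture, depth): 384x512x3 uint8, red, green, blue; 384x512 float32, mm along the optical axis (not along the pixel's ray), 0 where there is no reading.
- cams.camera_params(name): a dict with "vertical_fov" (degrees; the focal length in pixels is half the picture's height over the tangent of half this angle, whatever the lens; pixels are square), "cx", "cy" (the principal point, pixels), "dist_coeffs" ([k1, k2, p1, p2, k3] as OpenCV has them; the pictures are not rectified), "xyz" and "orientation" of the camera in the world. Camera axes: x right, y down, z forward; pixel columns grow to the right and rows downward; lengths in mm; the calibration is good to about 2 mm. A picture is of the moment at which its call begins. camera_params takes no time and is no camera call.
A pose or a line that the arm cannot do raises env.PlanningError and nothing moves.
- env.sign_off(): hands the job in, once; it reports no verdict.
The state is a dict: "time_s": time; "joints": joint angles; "qvel": joint speeds; "joint_efforts": joint torques, N m; "tool_pos": TCP position; "tcp_rot": TCP orientation; "contact_force": force on the tool from outside, world axes, zero at the start; "torque": the same for the moment, N m; "finger_gap": opening from 0.0 (shut) to 1.0 (fully open).
Only numpy, scipy, OpenCV 4.12 (cv2) and the standard library are available. Lean on these libraries where they do the work, as an engineer would, in place of code of your own. Each camera call takes 0.05 s, during which the arm holds its last target.

## Working session

There is one attempt and no reset: what is moved stays moved. The work goes in short steps, each a Python script; the robot and the scene stay as the last script left them, time stands still between calls to the robot, and variables do not carry over. Pictures are saved under pics/ and viewed, and the job is handed in when it is done.

```bash
ls; mkdir -p pics
python3 - <<'E'
from bench import env,eoat,cams
import cv2
print(env.get_obs())
for n in("scene","top"):
    p,d=cams.read_camera(n); cv2.imwrite(f"pics/{n}0.png",p[:,:,::-1]); print(n,cams.camera_params(n))
    import numpy as np; np.save(f"{n}_d.npy",d); np.save(f"{n}_p.npy",p)
E
```

```text
pics
{'time_s': 0.0, 'joints': array([ 1.09521927e+00,  2.59350445e-01,  1.53609707e+00,  1.97610651e-05,
        1.34797089e+00, -2.02787538e-01]), 'qvel': array([ 0.0011344 ,  0.00030037,  0.00091344, -0.00223721,  0.00043876,
        0.00179249]), 'joint_efforts': array([-1.31871839e-04, -4.46025610e+01, -2.90569031e+01, -4.14504402e-04,
        1.17141323e-02, -2.34783090e-05]), 'tool_pos': array([147.90025765, 529.19859249, 230.46505761]), 'tcp_rot': array([ 7.96687524e-01,  6.04390731e-01, -8.27650688e-04,  3.85265160e-04]), 'contact_force': array([0.9527153 , 1.15632107, 0.60278566]), 'torque': array([-0.02237113,  0.00248973, -0.06323398]), 'finger_gap': 0.9989571833587433}
scene {'vertical_fov': 46.263273394575954, 'cx': 260.0070412297882, 'cy': 187.95841958818613, 'dist_coeffs': array([-0.07130866,  0.        ,  0.        ,  0.        ,  0.        ]), 'xyz': array([-149.28232482, -773.27291177,  803.02221896]), 'orientation': array([ 0.82278383, -0.29337972,  0.16246332, -0.45886902])}
top {'vertical_fov': 50.0496454413105, 'cx': 251.89154737092812, 'cy': 190.7767089595854, 'dist_coeffs': array([0.04542645, 0.        , 0.        , 0.        , 0.        ]), 'xyz': array([ 392.50669963,  137.23659464, 1220.125042  ]), 'orientation': array([ 0.70550385, -0.70525919,  0.0590111 , -0.03730266])}
```

View pics/scene0.png

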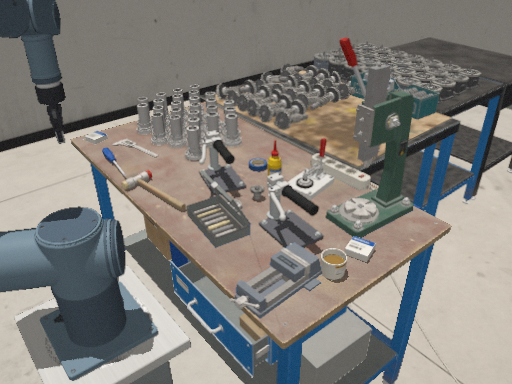

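View pics/top0.png

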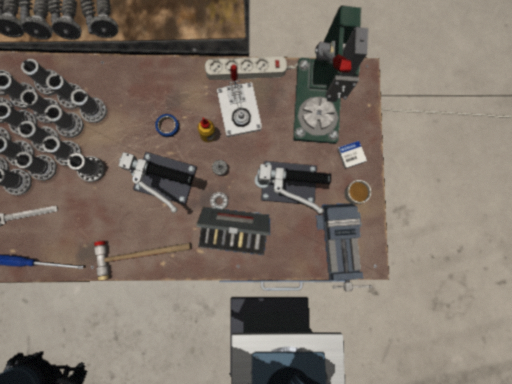

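The top view shows the left handle near pixel (165,180) and the right one near (290,182). Both bars are black, with silver levers on the robot's side (below them in the picture). The arm is clear, at the bottom left. I'll enlarge the handles.

```bash
cat > h.py <<'E'
import numpy as np, cv2
from scipy.spatial.transform import Rotation as R
from bench import env,eoat,cams
def K(n):
    c=cams.camera_params(n); f=192/np.tan(np.radians(c["vertical_fov"]/2))
    return c,np.array([[f,0,c["cx"]],[0,f,c["cy"]],[0,0,1.]])
def rays(n,px):
    c,k=K(n); u=cv2.undistortPoints(np.float64(px).reshape(-1,1,2),k,np.float64(c["dist_coeffs"])).reshape(-1,2)
    d=np.c_[u,np.ones(len(u))]; return np.array(c["xyz"]),d@R.from_quat(c["orientation"]).as_matrix().T
def onplane(n,px,z):
    o,d=rays(n,px); return o+d*((z-o[2])/d[:,2])[:,None]
def withdepth(n,px,dep):
    o,d=rays(n,px); px=np.int32(np.round(px)).reshape(-1,2); return o+d*dep[px[:,1],px[:,0]][:,None]
E
python3 - <<'E'
import numpy as np,cv2
from h import *
p=np.load("top_p.npy")
cv2.imwrite("pics/tc.png",cv2.resize(p[140:225,110:235,::-1],None,fx=6,fy=6,interpolation=cv2.INTER_CUBIC))
cv2.imwrite("pics/td.png",cv2.resize(p[140:225,240:365,::-1],None,fx=6,fy=6,interpolation=cv2.INTER_CUBIC))
d=np.load("top_d.npy")
v,u=np.mgrid[0:384,0:512]
P=withdepth("top",np.c_[u.ravel(),v.ravel()],d).reshape(384,512,3)
np.save("P.npy",P)
z=P[...,2]; vis=np.clip((z+10)*1.4,0,255).astype(np.uint8)
cv2.imwrite("pics/hz.png",cv2.resize(cv2.applyColorMap(vis,cv2.COLORMAP_JET)[130:230,100:370],None,fx=2.9,fy=2.9,interpolation=cv2.INTER_NEAREST))
print(z[165:200:3,120:215:6].astype(int))
E
```

```text
[[148 152 136 146 139 142 141  14  11  10   6  12   5  -2  -1   4]
 [ -3 146 130 145 134 149 142 143 139   6   9  14  18  -2  -1  -3]
 [ -2  -1 138 140 127 140 142 145 140 144 138  10   9   1   0  -1]
 [ -1   0  17 142  16  13 140 143 145 146 145 143 136  -1  -3   0]
 [ -1   0  -1 137   7   8  12 131 138 141 147 144 131  -4  -2  -2]
 [ -3   3   0 140  12  10   9  12  14 134 141 144   2   1  -2   0]
 [  0  -3   0 131 132  11  11   6  12  13  12 133   2   0   2   0]
 [ -3  -2   3  22 134  15  17  14   9   8  13  14  -2  -2   5   0]
 [ -3   3  -3  11  10 136  14  12  12   8  16  11  -2   1  -2   0]
 [  0  -2  -1   1  13 129 136  13   9  14  11  11  -7  -2   0   0]
 [  2   4  -1  -3  -5   1 134  14  14  12  11  10   0   1  -1   0]
 [ -4   0  -1  -1   0   0   0 135  11  15  17   8  -5  -1   2  14]]
```

View pics/tc.png

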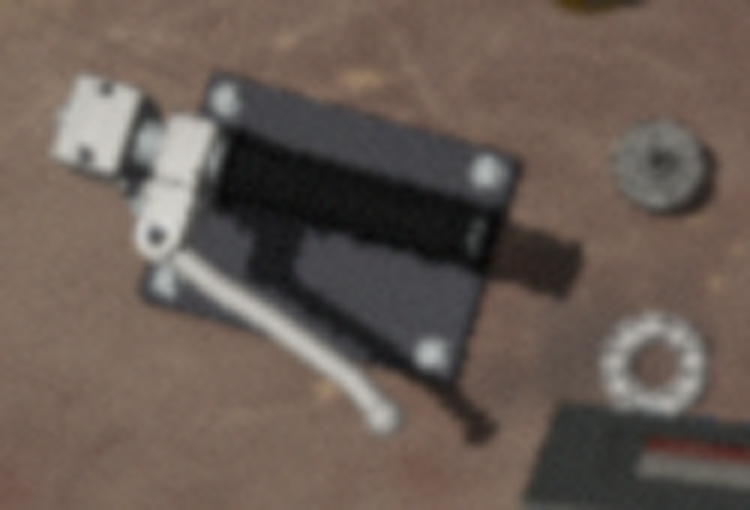

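View pics/td.png

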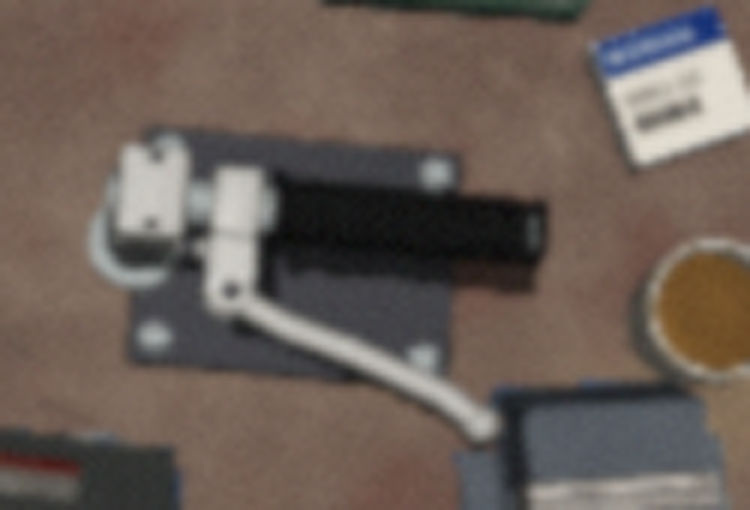

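View pics/hz.png

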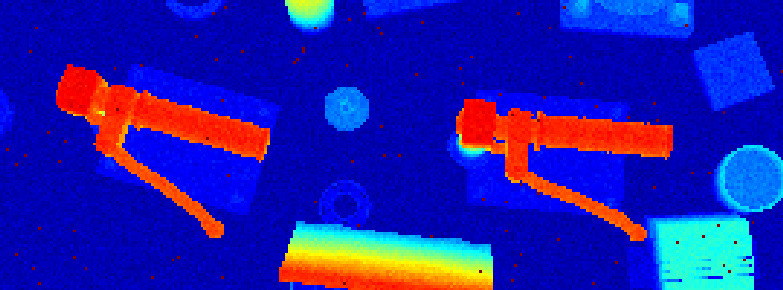

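Run:
```python
import numpy as np,cv2
from h import *
P=np.load("P.npy");p=np.load("top_p.npy").astype(int);z=P[...,2]
for name,(u0,u1) in dict(L=(112,212),R=(245,335)).items():
    m=np.zeros(z.shape,bool); m[145:220,u0:u1]=True
    hi=m&(z>112)&(z<165)
    dark=hi&(p.sum(2)<120)
    n,lab,st,_=cv2.connectedComponentsWithStats(dark.astype(np.uint8)); k=1+st[1:,4].argmax()
    vs,us=np.nonzero(lab==k)
    G=onplane("top",np.c_[us,vs],138)
    rect=cv2.minAreaRect(np.float32(G[:,:2])); 
    bx=cv2.boxPoints(rect); print(name,"grip rect",rect, "zmean",np.median(z[vs,us]))
    e=[bx[1]-bx[0],bx[2]-bx[1]]; e=max(e,key=np.linalg.norm); 
    # PCA dir
    vx,vy,x0,y0=cv2.fitLine(np.float32(G[:,:2]),cv2.DIST_L2,0,.01,.01).ravel(); 
    yd=np.array([vx,vy]); yd*=np.sign(yd[1]); xd=np.array([yd[1],-yd[0]])
    yaw=np.arctan2(xd[1],xd[0]); print(" yaw",yaw, "rect long dir",np.arctan2(*(e*np.sign(e[1]))[::-1])-np.pi/2)
    c=np.array([x0,y0])
    s=(G[:,:2]-c)@yd; ends=np.percentile(s,[.5,99.5]); print(" len",ends)
    # free end at fixture y=-97
    o1=c+yd*(ends[0]+97); o2=c+yd*(ends[1]-25); print(" origin est from free end / inner end",o1,o2)
    O=c+yd*(ends.mean()+36)
    lev=hi&(p.sum(2)>330)
    vs,us=np.nonzero(lev); A=onplane("top",np.c_[us,vs],134)
    loc=np.c_[(A[:,:2]-O)@xd,(A[:,:2]-O)@yd]
    L=loc[(loc[:,0]<-30)&(loc[:,1]<34)]
    print(" O",O,"lever local end (min y)",L[L[:,1].argmin()],"minx",L[L[:,0].argmin()])
    for a in range(-80,40,10):
        q=L[(L[:,1]>=a)&(L[:,1]<a+10)]
        if len(q): print("  ",a+5,q[:,0].min().round(1),q[:,0].max().round(1),q[:,0].mean().round(1))
```

```text
L grip rect ((588.2030029296875, 322.80474853515625), (124.4314193725586, 35.628761291503906), 75.3044204711914) zmean 142.33629980157298
 yaw -0.28362662 rect long dir -0.25648618
 len [-63.26155242  58.96885454]
 origin est from free end / inner end [597.08562788 357.36940393] [597.15010479 357.59060542]
 O [597.11786634 357.48000468] lever local end (min y) [-90.96691677 -80.09312128] minx [-93.15567517 -72.5864395 ]
   -75 -93.2 -77.3 -85.9
   -65 -91.4 -72.0 -81.0
   -55 -81.0 -69.1 -74.9
   -45 -78.1 -65.5 -71.4
   -35 -73.5 -60.9 -67.3
   -25 -69.9 -58.0 -64.0
   -15 -65.3 -53.3 -59.9
   -5 -62.4 -52.3 -57.4
   5 -60.3 -49.4 -54.5
   15 -57.4 -45.5 -51.5
   25 -52.8 -41.9 -47.7
   35 -49.2 -35.7 -44.1
R grip rect ((580.8853759765625, -44.12973403930664), (123.01509857177734, 33.0124626159668), 87.03894805908203) zmean 142.052742645109
 yaw -0.08767064 rect long dir -0.051680207
 len [-60.2742332   59.18986966]
 origin est from free end / inner end [583.08076072  -6.5805892 ] [582.85872169  -9.10674691]
 O [582.96974121  -7.84366805] lever local end (min y) [-88.32343773 -82.95813614] minx [-91.93500944 -72.5002923 ]
   -75 -91.9 -78.1 -84.7
   -65 -89.5 -68.9 -78.9
   -55 -79.8 -66.7 -73.1
   -45 -75.4 -62.5 -69.1
   -35 -71.3 -58.1 -65.4
   -25 -69.1 -55.9 -62.2
   -15 -64.7 -51.8 -58.5
   -5 -62.7 -49.8 -55.8
   5 -58.6 -47.6 -52.8
   15 -56.4 -43.4 -49.4
   25 -52.0 -39.0 -45.5
   35 -47.6 -31.2 -38.3
```

```bash
cat >> h.py <<'E'
# fixtures: origin xy, yaw
FX=dict(L=(np.array([597.1,357.5]),-0.27),R=(np.array([583.0,-7.8]),-0.07))
PIV=np.array([-40.,42.]); PR=np.array([-71.,-47.])
PR=PIV+(PR-PIV)*95/np.linalg.norm(PR-PIV)
def rot(a): return np.array([[np.cos(a),-np.sin(a)],[np.sin(a),np.cos(a)]])
def press(s,th):
    O,y=FX[s]; w=rot(y); v=rot(th)@(PR-PIV)  # lever swings free end towards +x
    p=O+w@(PIV+v); d=-(w@v)/95; return p,np.array([d[1],-d[0]])
def pose(s,th,back,z=117):
    p,n=press(s,th); q=p-n*back; f=np.arctan2(n[1],n[0]); a=(f+np.pi/2)/2
    return [*q,z],np.array([np.cos(a),np.sin(a),0,0])
E
python3 - <<'E'
from h import *
P=np.load("P.npy")
for s in "LR":
    for th in(0,.26,.515): print(s,th,press(s,th),[None if (j:=env.solve_ik(*pose(s,th,17)))is None else j.round(2)])
    p,n=press(s,0); t=np.array([-n[1],n[0]])
    D=P[...,:2]-p; a=D@n; b=D@t
    # heights in area before press point: hand-wide
    for lo,hi in((-90,-60),(-60,-30),(-30,-8)):
        m=(a>lo)&(a<hi)&(abs(b)<55)&(P[...,2]<300); print(lo,hi,np.percentile(P[...,2][m],[50,95,100]).round())
    m=(np.hypot(a,b)<150)&(P[...,2]<400); print("max near",np.sort(P[...,2][m])[-5:])
E
```

```text
L 0 (array([515.70600405, 330.51926122]), array([ 0.82240394, -0.568904  ])) [array([ 0.41,  0.45,  1.55, -0.  ,  1.14, -0.55])]
L 0.26 (array([537.60777275, 319.2510128 ]), array([ 0.94101708, -0.33835907])) [array([ 0.38,  0.47,  1.52, -0.  ,  1.15, -0.85])]
L 0.515 (array([561.19709491, 314.03360035]), array([ 0.99593721, -0.09005042])) [array([ 0.35,  0.49,  1.48, -0.  ,  1.17, -1.13])]
-90 -60 [-1.  3.  5.]
-60 -30 [-1.  4.  6.]
-30 -8 [ -0. 131. 140.]
max near [154.3630769  154.39419854 155.75990104 155.927057   158.2655022 ]
R 0 (array([508.58871025, -50.41341103]), array([ 0.91903439, -0.39417736])) [array([-0.31,  0.27,  1.82, -0.  ,  1.05, -1.48])]
R 0.26 (array([532.29255712, -57.10583496]), array([ 0.98948096, -0.14466318])) [array([-0.32,  0.31,  1.77, -0.  ,  1.06, -1.75])]
R 0.515 (array([556.44820321, -57.53277169]), array([0.99397503, 0.10960678])) [array([-0.32,  0.35,  1.71, -0.  ,  1.08, -2.  ])]
-90 -60 [-1.  3.  6.]
-60 -30 [-1.  3.  7.]
-30 -8 [ -1.  11. 140.]
max near [154.10622576 154.11236647 154.79669671 155.07670899 155.83158665]
```

Next I'll cross-check by drawing the predicted points in both views.

Run:
```python
from h import *
outs=[]
for n,sl in(("scene",(120,260,180,350)),("top",(140,225,110,350))):
    c,k=K(n); im=np.load(n+"_p.npy")[:,:,::-1].copy()
    S=4 if n=="scene" else 3
    r0,r1,c0,c1=sl; big=cv2.resize(im[r0:r1,c0:c1],None,fx=S,fy=S)
    r=R.from_quat(c["orientation"]).inv()
    for s in"LR":
        O,y=FX[s]; w=rot(y); pv=O+w@PIV; be=pv+(press(s,0)[0]-pv)*126/95
        for q,col in((press(s,0)[0],(0,0,255)),(pv,(0,255,0)),(be,(255,0,0)),(O+w@[0,-97],(0,255,255))):
            X=np.array([*q,130.]); u=cv2.projectPoints(X.reshape(1,3),r.as_rotvec(),-r.apply(np.array(c["xyz"])),k,np.float64(c["dist_coeffs"]))[0].ravel()
            cv2.circle(big,tuple(int(v) for v in((u-[c0,r0]+.5)*S)),3,col,-1)
    cv2.imwrite(f"pics/chk_{n}.png",big)
```

```text
(no output)
```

View pics/chk_scene.png

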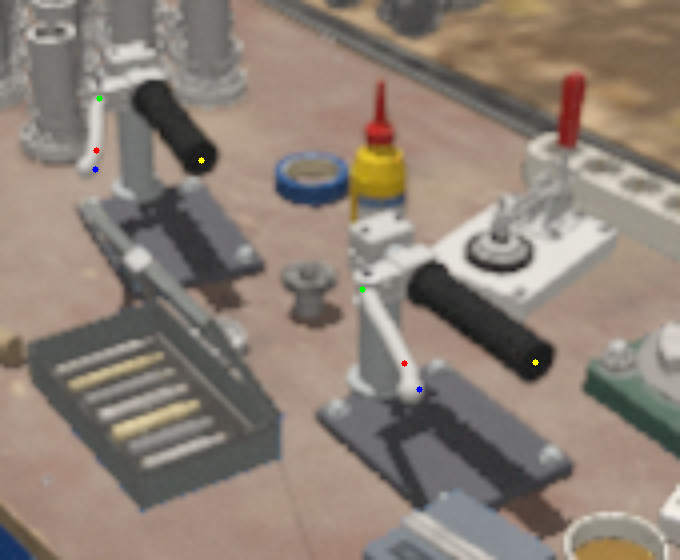

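View pics/chk_top.png

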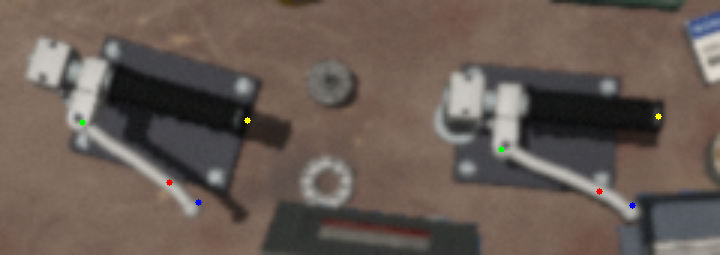

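The projected points agree with the handles in both views to a few mm; the ball ends are off by about 5 mm, which force feedback will cover. Now to the left lever.

```bash
cat >> h.py <<'E'
def F(): return np.array(env.get_obs()["contact_force"])
def approach(s,back=42):
    p,q=pose(s,0,back,210); env.reach(p,q)
    p,q=pose(s,0,back); env.move_linear(p,v=120,attitude=q); env.pause(.3)
    o=env.get_obs(); print("at",np.round(o["tool_pos"],1),"cmd",np.round(p,1),"F0",np.round(o["contact_force"],1),"t",o["time_s"])
    return F()
def advance(s,th,back,v=30):
    p,q=pose(s,th,back); env.move_linear(p,v=v,attitude=q); env.pause(.05)
def meas(s,th,f0):
    fs=[];
    for _ in range(3): fs.append(F()); env.pause(.02)
    n=press(s,th)[1]; d=np.mean(fs,0)-f0; o=env.get_obs()
    p=np.array(o["tool_pos"][:2]); err=(p-press(s,th)[0])@n
    return -d[:2]@n, err, o["time_s"], d
E
python3 - <<'E'
from h import *
eoat.close(20)
f0=approach("L"); np.save("f0L.npy",f0)
b=42
while b>8:
    b-=3; advance("L",0,b); f,e,t,d=meas("L",0,f0); print(b,round(f,2),round(e,2),np.round(d,1),round(t,2))
    if f>2.3: break
print(env.get_obs()["finger_gap"])
E
```

```text
at [481.5 354.5 117.6] cmd [481.2 354.4 117. ] F0 [-0.7 -0.4  0.2] t 3.5
39 -0.21 -38.91 [ 0.5  0.4 -0. ] 3.85
36 0.03 -35.97 [ 0.1  0.2 -0.1] 4.2
33 -0.25 -32.95 [ 0.7  0.6 -0.8] 4.55
30 -0.35 -29.97 [0.4 0.  0.1] 4.9
27 -0.6 -26.95 [ 1.1  0.5 -0.2] 5.25
24 -0.19 -23.96 [ 0.6  0.5 -0.1] 5.6
21 -0.29 -20.97 [ 0.8  0.6 -0.7] 5.95
18 0.74 -18.25 [-0.1  1.2  0.1] 6.3
15 2.86 -15.28 [-2.7  1.1  0.7] 6.65
-0.000772306397900297
```

```bash
cat >> h.py <<'E'
def squeeze(s,f0,back,th0=0.03,step=.02,thmax=.58,fstop=15):
    th=th0; h=[]
    while th<thmax:
        if th>.2 and th<.3 or th>.46: st=step/2
        else: st=step*2
        th+=st; advance(s,th,back); f,e,t,d=meas(s,th,f0); h.append((round(th,3),round(f,1),round(e,1),round(t,1)))
        exp=3+3*th/.26
        if f>exp+8: break
    for x in h: print(*x)
    return th
E
python3 - <<'E'
from h import *
f0=np.load("f0L.npy")
th=squeeze("L",f0,17)
p,d=cams.read_camera("top"); cv2.imwrite("pics/L1.png",cv2.resize(p[140:225,110:235,::-1],None,fx=5,fy=5))
E
```

```text
0.07 3.4 -17.3 7.1
0.11 3.8 -17.3 7.4
0.15 4.0 -17.3 7.8
0.19 4.1 -17.3 8.2
0.23 5.0 -17.5 8.6
0.24 5.3 -17.5 8.9
0.25 4.6 -17.6 9.3
0.26 4.4 -17.6 9.6
0.27 5.3 -17.6 10.0
0.28 5.0 -17.7 10.3
0.29 5.6 -17.7 10.7
0.3 5.2 -17.7 11.0
0.34 5.5 -17.8 11.4
0.38 5.9 -17.9 11.8
0.42 6.3 -18.0 12.1
0.46 6.8 -18.2 12.5
0.5 6.9 -18.3 12.9
0.51 7.4 -18.4 13.2
0.52 7.4 -18.4 13.6
0.53 7.7 -18.4 13.9
0.54 9.5 -19.1 14.3
0.55 12.1 -20.0 14.6
0.56 14.3 -20.8 15.0
0.57 17.0 -21.7 15.3
0.58 19.4 -22.6 15.7
```

View pics/L1.png

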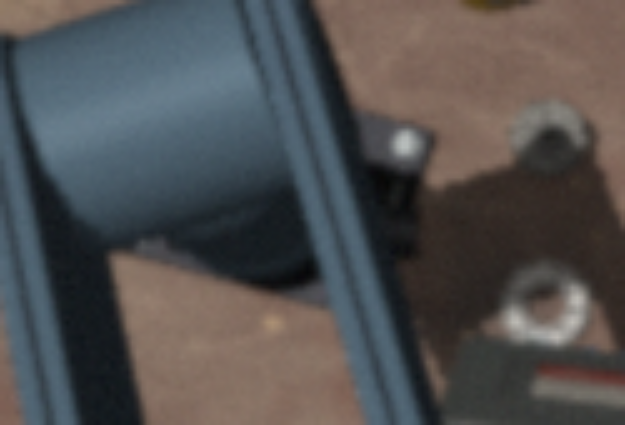

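The left lever yielded smoothly past 0.26 and only went hard at about 0.53, so it is the bad one. I'll let it out slowly, then move to the right lever.

Run:
```python
from h import *
for th in(.4,.25,.1,0): advance("L",th,17,v=60)
advance("L",0,42,60)
p,q=pose("L",0,42,210); env.move_linear(p,v=150)
f0=approach("R"); np.save("f0R.npy",f0)
p,d=cams.read_camera("top"); cv2.imwrite("pics/L2.png",cv2.resize(p[140:225,110:350,::-1],None,fx=3,fy=3))
p,d=cams.read_camera("scene"); cv2.imwrite("pics/S2.png",cv2.resize(p[120:260,180:350,::-1],None,fx=4,fy=4))
```

```text
at [470.3 -34.  117.5] cmd [470.  -33.9 117. ] F0 [-0.7  0.8 -0.6] t 21.5167
```

View pics/L2.png

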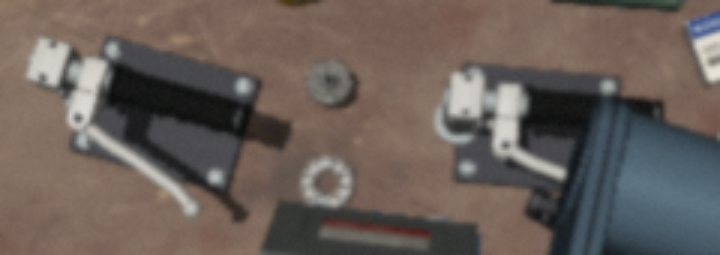

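View pics/S2.png

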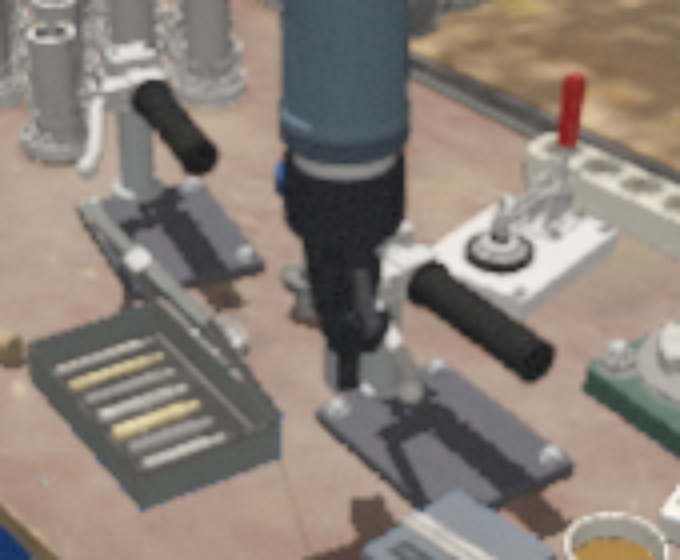

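The left lever is back out, with its ball at (191,209) as before. The fingers stand clear in front of the right lever, and nothing else has moved. Now I'll press the right lever.

Run:
```python
from h import *
f0=np.load("f0R.npy")
b=27
advance("R",0,b)
while b>8:
    b-=3; advance("R",0,b); f,e,t,d=meas("R",0,f0); print(b,round(f,2),round(e,2),np.round(d,1),round(t,2))
    if f>2.3: break
th=squeeze("R",f0,17)
env.pause(.4); print(meas("R",th,f0)); print(th,np.round(env.get_obs()["qvel"],4))
p,d=cams.read_camera("scene"); cv2.imwrite("pics/S3.png",cv2.resize(p[120:260,180:350,::-1],None,fx=4,fy=4))
```

```text
24 -0.48 -24.03 [ 0.3 -0.6  0.6] 22.67
21 -1.74 -21.02 [ 1.4 -1.2  0.3] 23.02
18 -0.98 -17.98 [ 0.8 -0.7  0.7] 23.37
15 2.33 -15.72 [-2.3  0.6  1.4] 23.72
0.07 2.7 -17.5 24.1
0.11 3.5 -17.4 24.5
0.15 3.6 -17.4 24.9
0.19 4.0 -17.5 25.2
0.23 4.5 -17.6 25.6
0.24 5.5 -17.7 26.0
0.25 4.5 -17.7 26.3
0.26 4.8 -17.7 26.7
0.27 5.2 -17.8 27.0
0.28 6.9 -18.2 27.4
0.29 8.7 -19.1 27.7
0.3 11.9 -19.9 28.1
0.34 21.8 -23.3 28.4
(np.float64(21.68857769456922), np.float64(-23.26655497813337), 28.9, array([-21.89482146,  -2.45309734,  12.46717772]))
0.3400000000000001 [-0.0007  0.0007 -0.0004 -0.0003  0.0002  0.0011]
```

View pics/S3.png

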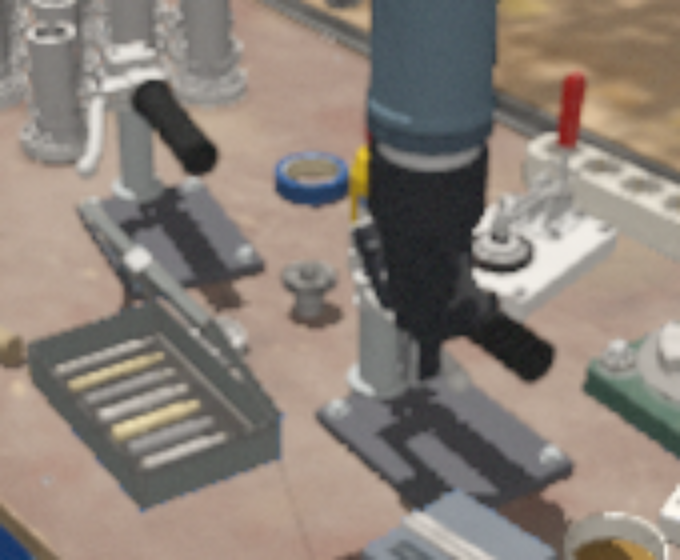

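The right lever went hard at about 0.275, against about 0.53 for the left, so the right one is the good lever. I'll ease the push to about 13 N, check it, and hand in.

Run:
```python
from h import *
f0=np.load("f0R.npy")
advance("R",.312,17,v=10); env.pause(.6)
for _ in range(3):
    f,e,t,d=meas("R",.312,f0); print(round(f,1),round(e,2),np.round(d,1),round(t,2)); env.pause(.2)
o=env.get_obs(); p,n=press("R",.26); print("TCP x in press frame at stop",(o["tool_pos"][:2]-p)@n)
if f>9: env.sign_off(); print("signed off")
```

```text
14.1 -20.93 [-14.3  -2.1   7.4] 30.07
15.0 -20.9 [-15.3  -2.4   7.9] 30.32
14.1 -20.92 [-14.4  -2.6   8.2] 30.57
TCP x in press frame at stop -15.942402138456316
the job is handed in; nothing more can be done
signed off
```

I pressed both levers with the outside of the shut fingers. The right handle is the good one, and I handed the job in at about 31 s while holding its lever against its stop. Sign-off gives no verdict, so the result is from my own checks.

- **Left lever:** it moved smoothly past 0.26 rad and only went hard at about 0.53 rad by my estimate, where I pushed up to 19 N. That makes it the bad one. I let it out slowly, and the pictures show it back out.
- **Right lever:** it stopped hard at about 0.275 rad by my estimate, with a peak push of about 22 N along the push direction (25 N in total). I then eased off to a steady 14–15 N and held it there.
- **Position at hand-in:** the fingers were on the robot's side of the lever, with the fingertip point about 16 mm in front of the press point.
- **Bench:** in the areas I checked, nothing else had moved. I did not look closely at the mallet, tub or carton again.

**Where the readings disagreed:**
- Both stops read about 0.015–0.02 rad over nominal, which I put down to arm compliance and a few mm of pose error.
- My predicted ball ends were about 5 mm off in the pictures, though contact came within 1–2 mm of where I expected it.
- The arm hid the left lever while it was pressed in, so that stop is known from force only.

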